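# Pass a hanging message holder over the end stop to the next rail

## Robot

A 6-joint arm with a two-finger parallel gripper is mounted at the origin on the work surface. World frame = base frame: x ahead of the robot, y to its left, z up, the work surface at z = 0. Lengths are in mm, angles in rad, forces in N, time in s.
With the tool pointing down it reaches from about 275 to 1000 mm from the base axis. Payload 8.4 kg.
Tool frame: the origin (TCP) lies on the centre line of the jaws, within the pads' length; the fingertips stand r.tip_reach ahead of it and the grasp point (between the pads) lies 11 mm behind it (r.tip_reach is the distance from the TCP to the fingertips, in mm); z points along the fingers, y is the line along which they close (so a half turn about z gives the same grasp; the last joint's range is limited). The gripper opens to 85 mm and grips with 20 to 120 N. Pads are 22 mm wide; open, the fingers measure 114 mm over their backs; the gripper's body (76 mm by 85 mm) begins 54 mm behind the grasp point. The pads swing forward as they close: fully open they stand 13 mm farther back than shut.
Start: joints at [1.106, 0.353, 1.633, -0, 1.155, -0.002], TCP at [279.034, 559.257, 239.281] pointing down, gripper open.
Joint ranges: [-2.63, 2.63], [-0.92, 2.1], [0.06, 2.66], [-1.3, 4.44], [0, 2.69], [-3.02, 3.02]. Speed limits (rad/s): [2.22, 2.22, 2.79, 3.14, 3.14, 3.14].

## Interface

Orientations are given as [roll, pitch, yaw] about the fixed x, y, z axes, in that order (R = Rz(yaw) Ry(pitch) Rx(roll)).
In Python, from rig import r gives the robot as it stands.
- The arm moves only by the tool carry_out, never from a script. Its argument "targets" is a list of rows, each an object with "dp": the shift along the tool's x, y, z in mm, a list of three; "yaw": the turn about the tool's z in degrees. A call has 1 to 12 rows; each row is the pose to reach, as a shift and turn from the pose commanded when the call began, along the tool's axes at that moment; what a row does not reach only later rows make up. A row lasts 1/8 s, in which the tool goes at most 62.5 mm and 10.7 degrees, less where a joint would pass 70% of its speed; a pose out of reach is approached as far as the arm can. A call with a gripper value outside its range is refused whole. "fingers" is the opening, from -1 (shut) to 1 (fully open), so that 0 is half open, set as the call begins (left out, the last holds). The fingers move at their own pace and stop on an object; "grip_force" is the grip in N (left out, the last holds). Time passes only in rows, so rows that repeat a pose let the fingers close. It gives the time, the measured TCP pose, the force, the opening and the grip force at its end, in the units of the state.
- r.sense(): the state, without advancing time (a new reading comes with each control period).
- r.grab_frame(name): name is "scene" or "top" or "wrist"; returns the picture (480x640x3 uint8, red, green, blue); there is no depth.
- r.get_calibration(name): a dict with "fx", "fy", "cx", "cy" (pixels), "rvec" (rotation vector, rad) and "tvec" (3), from world to camera coordinates, as OpenCV has them. Camera axes: x right, y down, z forward; pixel columns grow to the right and rows downward; lengths in mm; the calibration is good to about 2 mm. The wrist camera is an equidistant fisheye: a pixel r from the principal point sees the ray r / f radians off the axis. A picture is of the moment at which its call begins: read the wrist's pose just before it. get_calibration takes no time and is no camera call; for the wrist camera it gives the pose at the moment of the call.
- r.sign_off(): hands the job in; it is judged then, once.
The state is a dict: "clock": time; "qpos": joint angles; "qvel": joint speeds; "joint_efforts": joint torques, N m; "eef_pos": TCP position; "tcp_rot": TCP orientation; "contact_force": force on the tool from outside, world axes, zero at the start; "wrist_torque": the same for the moment, N m; "opening": opening from 0.0 (shut) to 1.0 (fully open); "grasp_force": force on a finger pad.
Only numpy, scipy, OpenCV 4.12 (cv2) and the standard library are available. Lean on these libraries where they do the work, as an engineer would, in place of code of your own. Each camera call takes 0.05 s, during which the arm holds its last target. There are 200 camera calls.

## Task

Take the hanging message holder with the tall upright post, lift it over the end stop of its rail and hang it straddling the next rail, on the near side of the plunger there. Then slide it along that rail, still hanging on it, so that the holder (not the gripper) pushes the stiff plunger fully home, press it there against its stop for a moment with 10 to 20 N, no more, and let go, leaving it hanging. Do not bear down hard on the rails, and leave the other holder and the things on the desk alone.

Things in the scene. Friction and masses are not known exactly. Their poses are not given: they have to be found in the camera images.
- holder_post (a point): Message holder with a tall post: grey inverted-U saddle straddling the rail, 60 mm long along it, 19 mm across, about 0.2 kg, with a black square post 16 x 16 mm on top to grip. Point: on the post's axis, 38 mm above the saddle's top face, 16 mm below the post's top. x across, y along the slot, z up.
- holder_slot (a point): Middle of the roof of that holder's slot, 44 mm below the post's point; the roof rests on the rail's top. Slot 11 mm wide, its side walls 45 mm deep, ending in flared lips whose lowest edge is 55 mm below the roof: the holder must rise about 75 mm to clear an end stop.
- rail1_mid (a point): First rail, where both holders hang at the start: upright flat bar 6 mm thick, 260 mm long, a post and foot at each end. Point: middle of its top edge, 150 mm above the desk. y along it towards the next rail (robot's left), x across, z up. A steel end stop 18 mm high, 18 wide, 8 long stands on top at each end.
- rail2_mid (a point): Next rail: the same bar, 240 mm long. Point: middle of its top edge, 165 mm above the desk; y along it, away from the first rail. Same end stops at both ends. It starts 30 to 50 mm beyond the first rail's end, out of line by up to 3 cm and 7 degrees. Free for hanging the holder from its first stop to y = +20 mm.
- rail2_end (a point): Far end of the next rail's top edge (y = +120 mm). Before it a dark steel collar (44 x 24 x 34 mm, top 13 mm above the rail's) is clamped, with the plunger facing the first rail. Its place is not measured: the plunger's face that the holder meets is, when out, anywhere between y = +23 and +73 mm from the rail's middle; feel for it.
- plunger (a joint): How far the plunger is pushed in, in m: 0 out (as at the start), 0.015 fully home at a hard stop. A steel yoke 32 mm wide straddling the next rail, from 18 mm below to 9 mm above its top, on two rods into the collar; it moves along the rail's +y. Stiff friction, about 6 N to move it, and no spring: it stays put. Once home, press with 10 to 20 N.
- holder_low: The other holder: the same saddle, but with a low flat top (10 mm) and no post; hangs on the first rail behind the tall-post holder, and must stay there. Origin in the middle of its slot's roof, on the rail's top.
- mug: Travel cup, 76 mm wide, 120 mm high, standing on the desk beyond the rails; origin under its centre.
- tape: Roll of tape, 76 mm wide, 24 mm high, lying on the desk beyond the rails; origin under its centre.
- mic: Black hand microphone without cord, 56 x 85 x 32 mm, lying on the desk beyond the rails; origin under its centre.

How it is judged:
By the outcome, as a careful person would: the job done as asked, in the order asked, and still so for the second after the job is handed in, with the robot touching nothing.
It also fails if it takes over 67 s, if anything falls off the work surface, if the arm or the gripper's body presses on something with over 40 N, if the wrist force passes 120 N, or if a joint passes its speed limit or range.

## Working session

There is one attempt and no reset: what is moved stays moved. The work goes in short steps, Python scripts to look and compute and a tool call to move; the robot and the scene stay as the last step left them, time stands still between calls to the robot, and variables do not carry over. Pictures are saved under pics/ and viewed, at most 10 in all, crops included, and the job is handed in when it is done.

Besides the shell and the picture viewer there is one more tool, called by a JSON object that holds its "method" and its "body". carry_out: Moves the arm, as the interface text tells. Its arguments: {"type":"object","properties":{"targets":{"type":"array","items":{"type":"object","properties":{"dp":{"type":"array","items":{"type":"number"}},"yaw":{"type":"number"}}}},"fingers":{"type":"number"},"grip_force":{"type":"number"}},"required":["targets"]}

```bash
ls; mkdir -p pics; cat > h.py <<'E'
import numpy as np, cv2
from rig import r
def cal(n):
    c=r.get_calibration(n); R=cv2.Rodrigues(np.array(c['rvec'],float))[0]; return c,R,np.array(c['tvec'],float).ravel()
def ray(n,u,v,C=None):
    c,R,t=C or cal(n); x=(u-c['cx'])/c['fx']; y=(v-c['cy'])/c['fy']
    if n=='wrist':
        th=np.hypot(x,y); d=np.array([x/th*np.sin(th),y/th*np.sin(th),np.cos(th)]) if th>0 else np.array([0,0,1.])
    else: d=np.array([x,y,1.])
    return -R.T@t, R.T@d/np.linalg.norm(d)
def onz(n,u,v,z,C=None):
    o,d=ray(n,u,v,C); return o+d*(z-o[2])/d[2]
def tri(*rays):
    A=sum(np.eye(3)-np.outer(d,d) for o,d in rays); b=sum((np.eye(3)-np.outer(d,d))@o for o,d in rays)
    p=np.linalg.solve(A,b); return p,[np.linalg.norm((np.eye(3)-np.outer(d,d))@(p-o)) for o,d in rays]
def save(n,f):
    im=r.grab_frame(n); cv2.imwrite(f,im[:,:,::-1]); return im
E
python3 - <<'E'
from h import *
s=r.sense(); print({k:np.round(v,3) for k,v in s.items()}, r.tip_reach)
for n in('scene','top','wrist'):
    C=cal(n); print(n,C[0]['fx'],C[0]['cx'],C[0]['cy'],(-C[1].T@C[2]).round(),C[1].round(2).tolist())
    save(n,f'pics/{n}0.png'); np.savez(f'{n}0.npz',**{k:np.array(v) for k,v in C[0].items()})
E
```

```text
pics
{'clock': np.float64(0.0), 'qpos': array([ 1.106,  0.354,  1.634,  0.   ,  1.155, -0.002]), 'qvel': array([ 0.001, -0.   , -0.001, -0.   , -0.   ,  0.001]), 'joint_efforts': array([-4.0000e-03, -6.0528e+01, -3.4205e+01, -0.0000e+00,  1.0000e-02,
        0.0000e+00]), 'eef_pos': array([278.798, 558.837, 238.548]), 'tcp_rot': array([-3.14 , -0.   ,  2.679]), 'contact_force': array([ 0.533,  0.695, -0.393]), 'wrist_torque': array([-0.016,  0.013, -0.006]), 'grasp_force': np.float64(0.0), 'opening': np.float64(0.996)} 8.0
scene 453.256160873675 322.62603139932827 243.5531057165775 [ 901. -337.  740.] [[0.8, 0.6, -0.0], [0.48, -0.64, -0.6], [-0.36, 0.48, -0.8]]
top 506.54740719191926 310.7431636676233 233.50618585979157 [5.830e+02 1.000e+00 1.059e+03] [[0.01, -1.0, -0.03], [-1.0, -0.0, -0.05], [0.05, 0.03, -1.0]]
wrist 371.64829954431775 320.71151940159444 238.4532382340862 [211. 593. 374.] [[0.44, 0.9, -0.0], [0.86, -0.43, 0.29], [0.26, -0.13, -0.96]]
```

View pics/scene0.png

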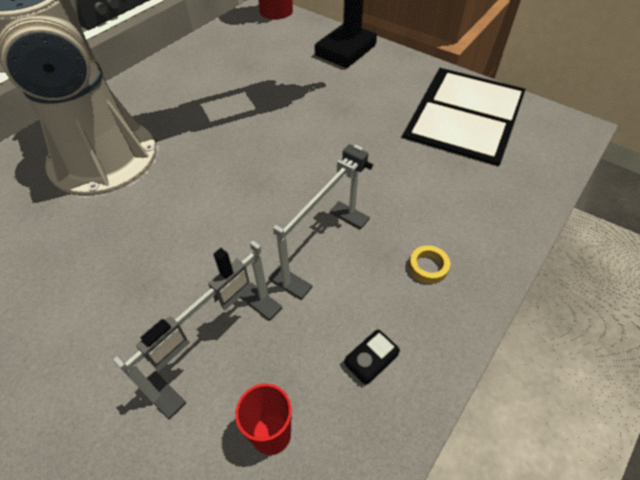

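View pics/top0.png

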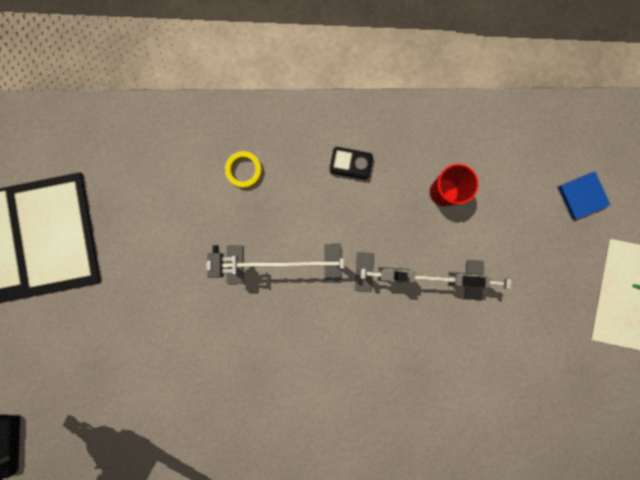

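Scene: the tall post is at (223,262), rail 1 runs (122,362)→(256,246), and rail 2 runs (280,231)→(352,160) with the collar at its far end. Top: the post is at (402,275), rail 1 spans u=364–508, and rail 2 spans u=208–342. I'll zoom in on both.

```bash
python3 - <<'E'
import cv2
t=cv2.imread('pics/top0.png')[235:305,195:355]; t2=cv2.imread('pics/top0.png')[235:305,355:515]
cv2.imwrite('pics/topz.png',cv2.resize(cv2.vconcat([t,t2]),None,fx=4.2,fy=4.2,interpolation=cv2.INTER_CUBIC))
s=cv2.imread('pics/scene0.png')[140:290,200:390]
cv2.imwrite('pics/scz.png',cv2.resize(s,None,fx=4,fy=4,interpolation=cv2.INTER_CUBIC))
E
```

```text
(no output)
```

View pics/topz.png

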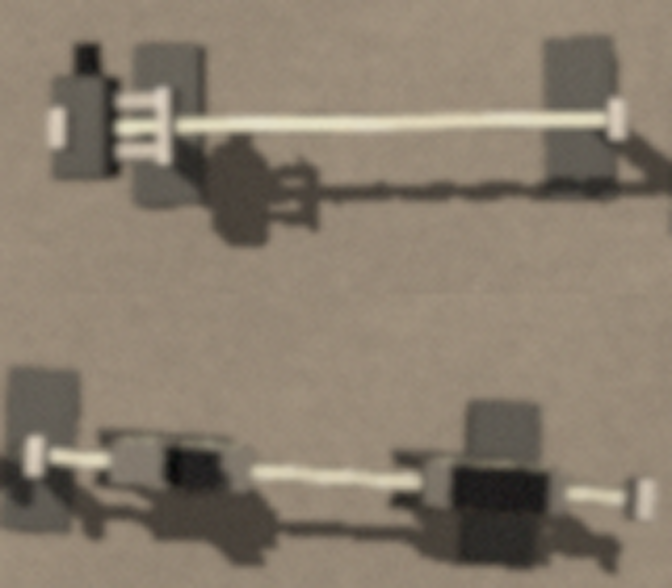

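View pics/scz.png

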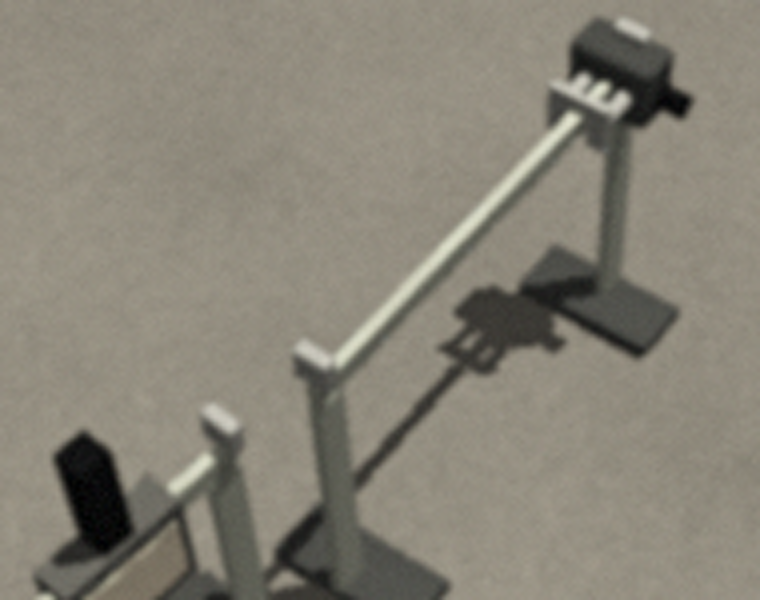

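The zooms show the rail 2 near stop at top px (341.9,263.3), its rail line through (242.6,264.6)–(337.9,263.3), and the yoke face at u≈236.7. The rail 1 stops are at (363.3,273.3) and (507.9,283.6). The post top in the scene view is at (221,253.3).

```bash
python3 - <<'E'
from h import *
for nm,u,v,su,sv in [('post top',401.5,275.5,221,253.3),('stop2',341.9,263.3,278.5,228.8),('stop1',363.3,273.3,255.5,245),('farstop2',208.8,265.2,358,147.3)]:
    p,e=tri(ray('top',u,v),ray('scene',su,sv)); print(nm,p.round(1),np.round(e,1))
P=[onz('top',u,v,z) for u,v,z in [(242.6,264.6,165),(337.9,263.3,165),(341.9,263.3,183),(208.8,265.2,183),(236.7,264.8,170),(374,274.3,150),(450,279.8,150),(363.3,273.3,168),(507.9,283.6,168),(401.5,275.5,210),(381.2,274.6,156),(415,276,156)]]
for n,p in zip(['r2a','r2b','stop2near','stop2far','yoke','r1a','r1b','stop1','stop1far','post','sadL','sadR'],P): print(n,p.round(1))
a=P[3]-P[2]; b=P[7]-P[8]; print([np.degrees(np.arctan2(-q[0],q[1])) for q in (a,b,P[0]-P[1],P[5]-P[6])],np.linalg.norm(a),np.linalg.norm(b))
for n,p in [('r1 stop in scene',P[7]),('r2',P[2])]:
    c,R,t=cal('scene'); q=R@p+t; print(n,q[:2]/q[2]*c['fx']+[c['cx'],c['cy']])
E
```

```text
post top [ 559.1 -121.4  210.5] [0. 0.]
stop2 [579.3 -22.5 182.1] [1. 1.]
stop1 [562.  -60.3 166.4] [1.2 1.2]
farstop2 [574.5 208.5 183.2] [0.9 0.9]
r2a [575.  151.9 165. ]
r2b [578.4 -16.6 165. ]
stop2near [578.5 -23.2 183. ]
stop2far [573.7 208.  183. ]
yoke [574.6 161.5 170. ]
r1a [559.2 -81.3 150. ]
r1b [ 550.4 -215.6  150. ]
stop1 [561.2 -61.  168. ]
stop1far [ 545.3 -310.6  168. ]
post [ 559.1 -121.4  210. ]
sadL [558.9 -93.4 156. ]
sadR [ 556.9 -152.9  156. ]
[np.float64(1.1942492917207377), np.float64(-3.662392566420152), np.float64(1.1577497062835442), np.float64(-3.7263519456966976)] 231.16219721514486 250.1074741270955
r1 stop in scene [253.96323061 244.51188044]
r2 [277.14113588 228.54076072]
```

Everything is consistent: stop heights 166/182, stop spacing 250 and 231 mm, post top z 210. Next a helper for moves, with a target above the post and the jaws closing along the rail.

```bash
cat >> h.py <<'E'
from scipy.spatial.transform import Rotation as Ro
def go(p,yawdeg=None,base=None):
    s=r.sense(); R=Ro.from_euler('xyz',s['tcp_rot']); 
    dp=R.inv().apply(np.array(p,float)-(s['eef_pos'] if base is None else base)); y=np.degrees(s['tcp_rot'][2])
    print('dp',dp.round(1),'yaw',None if yawdeg is None else round((y-yawdeg+180)%360-180,1))
E
python3 - <<'E'
from h import *
go([557.5,-122,275],176.3); go([279,559,275],176.3)
E
```

```text
dp [-553.3 -485.   -35.8] yaw -22.8
dp [ -0.1   0.1 -36.3] yaw -22.8
```

{"method": "carry_out", "body": {"targets": [{"dp": [-28, -24, -36], "yaw": -2}, {"dp": [-66, -58, -36], "yaw": -4}, {"dp": [-110, -97, -36], "yaw": -7}, {"dp": [-155, -136, -36], "yaw": -10}, {"dp": [-199, -175, -36], "yaw": -13}, {"dp": [-243, -213, -36], "yaw": -16}, {"dp": [-288, -252, -36], "yaw": -19}, {"dp": [-332, -291, -36], "yaw": -22.8}, {"dp": [-376, -330, -36], "yaw": -22.8}, {"dp": [-420, -369, -36], "yaw": -22.8}, {"dp": [-465, -407, -36], "yaw": -22.8}, {"dp": [-500, -438, -36], "yaw": -22.8}], "fingers": 1, "grip_force": 80}}

```text
clock: 1.65
eef_pos: [531.4, -58.2, 275.2]
tcp_rot: [-3.142, 0.0, 3.076]
contact_force: [1.0, 1.0, -0.2]
opening: 1.0
grasp_force: 0.0
```

```bash
python3 - <<'E'
from h import *
s=r.sense(); print(s['clock'],s['eef_pos'],s['tcp_rot'],s['qpos'])
go([557.5,-122,275],176.3)
E
```

```text
1.65 [531.3925877  -58.16297635 275.18872462] [-3.14150261e+00  6.20312367e-05  3.07573337e+00] [-1.11771376e-01  1.77483747e-01  1.78619509e+00 -9.42907041e-05
  1.17784772e+00 -1.61667232e+00]
dp [-30.3 -62.    0.2] yaw -0.1
```

{"method": "carry_out", "body": {"targets": [{"dp": [-20, -38, 0], "yaw": 0}, {"dp": [-30, -62, 0], "yaw": 0}, {"dp": [-30, -62, 0], "yaw": 0}]}}

```text
clock: 2.02
eef_pos: [557.0, -121.2, 274.8]
tcp_rot: [-3.141, -0.001, 3.074]
contact_force: [-0.3, -0.2, -0.2]
opening: 1.005
grasp_force: 0.0
```

```bash
python3 - <<'E'
from h import *
s=r.sense(); C=cal('wrist'); save('wrist','pics/w1.png'); print(s['eef_pos'],s['tcp_rot'],(-C[1].T@C[2]).round(1),C[1].round(2).tolist())
import pickle; pickle.dump(C,open('w1.pkl','wb'))
E
```

```text
[ 556.95871236 -121.18775026  274.82792951] [-3.14149170e+00 -5.56904789e-04  3.07446411e+00] [ 481.6 -115.7  410.7] [[0.07, 1.0, 0.0], [0.95, -0.06, 0.29], [0.29, -0.02, -0.96]]
```

View pics/w1.png

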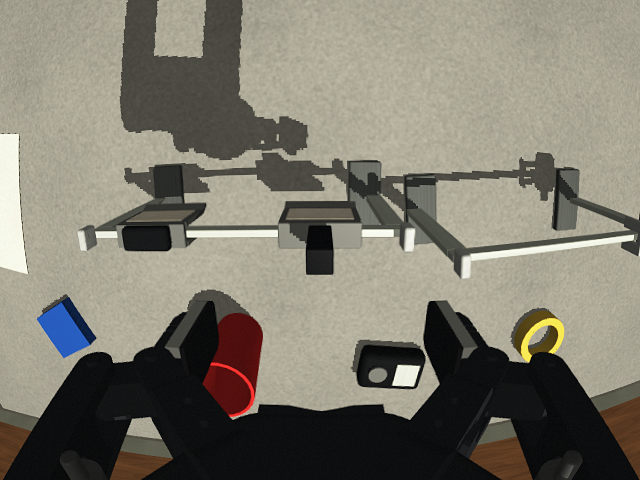

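The wrist picture shows the post top at about (319.5,261), lying between the open fingers (pads at u≈195 and u≈450). Rail 1's top is at v≈232, and the rail 2 near stop is at (465,257).

```bash
python3 - <<'E'
from h import *; import pickle
C=pickle.load(open('w1.pkl','rb'))
im=cv2.imread('pics/w1.png'); m=(im.max(2)<60).astype(np.uint8)[215:285,290:350]
n,l,st,ce=cv2.connectedComponentsWithStats(m); k=1+st[1:,4].argmax(); print(st[k],ce[k])
g=im[:,:,1]; print(g[245:280,320]); print(g[262,298:342])
print('post top',onz('wrist',319.5,262,210,C)); print('tri',tri(ray('wrist',319.5,262,C),ray('top',401.5,275.5)))
for u,v,z in [(222,233,150),(382,233,150),(465,251,183),(408,232,168),(87,235,168),(278,240,156),(362,240,156)]: print(u,v,onz('wrist',u,v,z,C).round(1))
E
```

```text
[   0    5   60   55 1607] [26.92221531 29.65774736]
[ 13   6   7  11  16  26  34  32  34  36  32  34  35  31  33  32  30  32
  33  33  32  30  31  34  32  32  33  29  24  64 179 173 171 172 174]
[177 179 175 169 166 163 171 155   6  28  32  27  30  32  31  30  33  33
  28  34  31  34  32  33  32  32  34  35  34  36  34  33  36  35  21  96
 160 172 166 167 171 176 177 177]
post top [ 556.95763681 -121.30559416  210.        ]
tri (array([ 558.85078605, -121.7570078 ,  205.24379807]), [np.float64(0.33289321346427114), np.float64(0.3328932134642842)])
222 233 [ 552.1 -194.2  150. ]
382 233 [559.9 -75.5 150. ]
465 251 [566.5 -22.5 183. ]
408 232 [554.9 -59.9 168. ]
87 235 [ 540.8 -303.9  168. ]
278 240 [ 558.5 -151.5  156. ]
362 240 [562.4 -91.1 156. ]
```

The post is at (557,-121.3), right under the tool, so I descend to TCP z=183 and close.

{"method": "carry_out", "body": {"targets": [{"dp": [0, 0, 30], "yaw": 0}, {"dp": [0, 0, 60], "yaw": 0}, {"dp": [0, 0, 82], "yaw": 0}, {"dp": [0, 0, 92], "yaw": 0}, {"dp": [0, 0, 92], "yaw": 0}]}}

```text
clock: 2.7
eef_pos: [556.4, -119.0, 183.1]
tcp_rot: [3.141, -0.001, 3.077]
contact_force: [-0.6, -0.6, 0.1]
opening: 1.0
grasp_force: 0.0
```

{"method": "carry_out", "body": {"targets": [{"dp": [0, 0, 0], "yaw": 0}, {"dp": [0, 0, 0], "yaw": 0}, {"dp": [0, 0, 0], "yaw": 0}, {"dp": [0, 0, 0], "yaw": 0}, {"dp": [0, 0, 0], "yaw": 0}, {"dp": [0, 0, 0], "yaw": 0}, {"dp": [0, 0, 0], "yaw": 0}, {"dp": [0, 0, 0], "yaw": 0}], "fingers": -1, "grip_force": 80}}

```text
clock: 3.7
eef_pos: [557.0, -119.8, 183.7]
tcp_rot: [-3.141, 0.001, 3.077]
contact_force: [0.2, -1.0, 5.0]
opening: 0.18
grasp_force: 78.0
```

{"method": "carry_out", "body": {"targets": [{"dp": [0, 0, -6], "yaw": 0}, {"dp": [0, 0, -18], "yaw": 0}, {"dp": [0, 0, -38], "yaw": 0}, {"dp": [0, 0, -60], "yaw": 0}, {"dp": [0, 0, -82], "yaw": 0}, {"dp": [0, 0, -98], "yaw": 0}, {"dp": [0, 0, -104], "yaw": 0}, {"dp": [0, 0, -104], "yaw": 0}]}}

```text
clock: 4.7
eef_pos: [556.8, -119.7, 287.3]
tcp_rot: [-3.142, 0.0, 3.077]
contact_force: [0.7, 0.6, -2.1]
opening: 0.177
grasp_force: 78.0
```

```bash
python3 - <<'E'
from h import *
for i in range(2):
    s=r.sense(); print(s['clock'],s['eef_pos'],s['tcp_rot'],s['contact_force'],s['opening'],s['grasp_force'])
    C=cal('wrist')
    im=save('wrist',f'pics/w2{i}.png')
go([577.1,45,287],181.2)
E
```

```text
4.7 [ 556.75320635 -119.69071215  287.27579271] [-3.14156136e+00  7.06727254e-05  3.07676400e+00] [ 0.65542418  0.59664359 -2.05750972] 0.1767302589014069 78.02860021591187
4.75 [ 556.4985476  -119.63799049  286.74612239] [ 3.14148412e+00 -8.03688512e-04  3.07671368e+00] [ 0.33511802 -0.32066529 -3.05276015] 0.17239444889048255 78.02956938743591
dp [-10.  165.6  -0.5] yaw -4.9
```

View pics/w20.png

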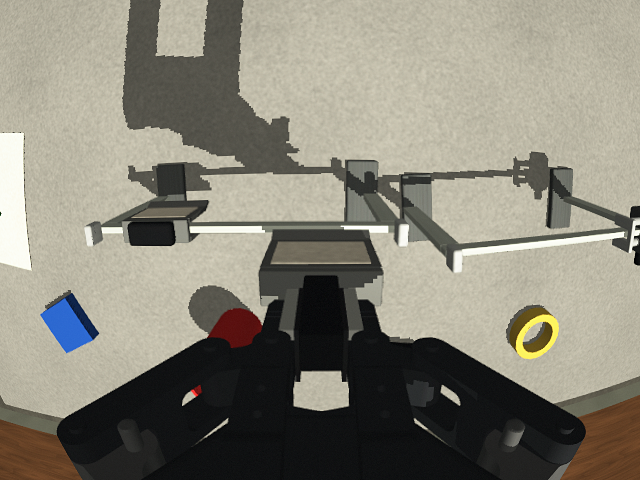

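The holder hangs level in the grip, clear of rail 1. Rail 2's near stop is at (456,257) and the plunger is at the right edge (635,235). Next I carry it over rail 2.

{"method": "carry_out", "body": {"targets": [{"dp": [0, 6, 0], "yaw": 0}, {"dp": [-1, 22, 0], "yaw": -1}, {"dp": [-3, 48, 0], "yaw": -2}, {"dp": [-5, 76, 0], "yaw": -3}, {"dp": [-6, 104, 0], "yaw": -4}, {"dp": [-8, 130, 0], "yaw": -4.9}, {"dp": [-9, 150, 0], "yaw": -4.9}, {"dp": [-10, 162, 0], "yaw": -4.9}, {"dp": [-10, 166, 0], "yaw": -4.9}, {"dp": [-10, 166, 0], "yaw": -4.9}, {"dp": [-10, 166, 0], "yaw": -4.9}]}}

```text
clock: 6.18
eef_pos: [577.5, 44.7, 287.3]
tcp_rot: [-3.141, -0.0, -3.122]
contact_force: [-0.1, -1.0, -2.2]
opening: 0.173
grasp_force: 78.2
```

```bash
python3 - <<'E'
from h import *; import pickle
s=r.sense(); C=cal('wrist'); im=save('wrist','pics/w3.png'); pickle.dump(C,open('w3.pkl','wb'))
print(s['clock'],s['eef_pos'],np.degrees(s['tcp_rot'][2]),s['contact_force'],(-C[1].T@C[2]).round(1))
# rough projections of expected points
for nm,p in [('stop2',(578.5,-23.2,183)),('r2@-10',(578.2,-10,165)),('r2@140',(575.1,140,165)),('yoke',(574.6,161,174))]:
    q=C[1]@np.array(p)+C[2]; th=np.arctan2(np.hypot(*q[:2]),q[2]); print(nm,(q[:2]/np.hypot(*q[:2])*th*C[0]['fx']+[C[0]['cx'],C[0]['cy']]).round(1))
E
```

```text
6.175 [577.5018793   44.67036894 287.28665401] -178.853378904768 [-0.14559247 -0.99184339 -2.23142649] [502.   43.7 423.1]
stop2 [221.9 240.6]
r2@-10 [245.3 233.3]
r2@140 [446.6 233.6]
yoke [476.3 237. ]
```

View pics/w3.png

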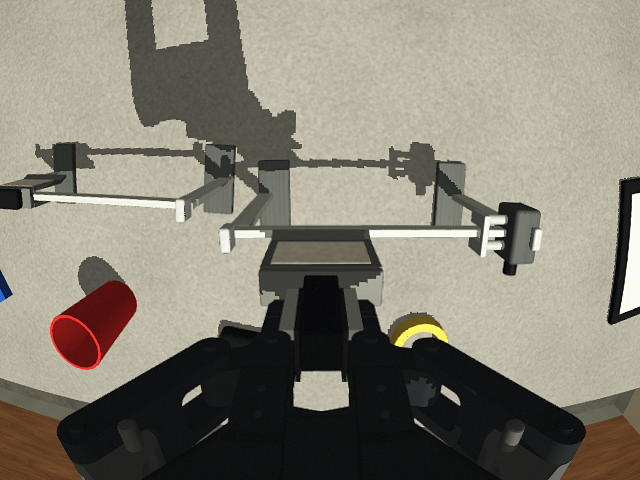

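Rail 2's white top edge runs from (240,235) to (470,233), and the yoke is at u≈483. That is close to the predicted positions, so I check the band centre precisely.

```bash
python3 - <<'E'
from h import *; import pickle
C=pickle.load(open('w3.pkl','rb')); im=cv2.imread('pics/w3.png')
for u in (242,250,385,400,430,450,465):
    c=im[222:245,u].min(1).astype(float); w=np.clip(c-190,0,None); v=222+(w*np.arange(23)).sum()/w.sum()
    p=onz('wrist',u,v,165,C); print(u,round(v,2),(w>0).sum(),p.round(1),'top-based x',round(578.5-.0208*(p[1]+23.2),1))
print(im[234,440:500].min(1).tolist())
E
```

```text
242 234.04 7 [578.8 -12.5 165. ] top-based x 578.3
250 234.01 7 [578.7  -6.5 165. ] top-based x 578.2
385 233.12 7 [575.9  92.2 165. ] top-based x 576.1
400 233.14 7 [575.6 103.5 165. ] top-based x 575.9
430 233.21 7 [575.1 126.7 165. ] top-based x 575.4
450 233.43 7 [574.9 142.7 165. ] top-based x 575.0
465 233.25 7 [574.4 155.2 165. ] top-based x 574.8
[243, 242, 243, 243, 243, 243, 243, 243, 243, 243, 243, 243, 243, 243, 243, 243, 243, 243, 243, 243, 243, 243, 243, 243, 243, 243, 243, 243, 243, 243, 243, 243, 243, 244, 244, 250, 191, 111, 119, 123, 86, 56, 78, 196, 249, 248, 243, 240, 224, 245, 244, 244, 244, 244, 245, 244, 244, 244, 244, 244]
```

Both views agree to 0.5 mm and the tool is over the rail. I lower in stages.

{"method": "carry_out", "body": {"targets": [{"dp": [0, 0, 15], "yaw": 0}, {"dp": [0, 0, 30], "yaw": 0}, {"dp": [0, 0, 42], "yaw": 0}, {"dp": [0, 0, 52], "yaw": 0}, {"dp": [0, 0, 60], "yaw": 0}, {"dp": [0, 0, 66], "yaw": 0}]}}

```text
clock: 6.98
eef_pos: [577.6, 45.3, 220.8]
tcp_rot: [-3.142, -0.0, -3.121]
contact_force: [-0.5, -0.3, -2.0]
opening: 0.169
grasp_force: 78.2
```

{"method": "carry_out", "body": {"targets": [{"dp": [0, 0, 6], "yaw": 0}, {"dp": [0, 0, 11], "yaw": 0}, {"dp": [0, 0, 15], "yaw": 0}, {"dp": [0, 0, 18], "yaw": 0}, {"dp": [0, 0, 20], "yaw": 0}, {"dp": [0, 0, 20], "yaw": 0}]}}

```text
clock: 7.72
eef_pos: [577.5, 45.3, 201.2]
tcp_rot: [-3.142, -0.0, -3.121]
contact_force: [0.1, -0.4, -2.6]
opening: 0.173
grasp_force: 78.2
```

{"method": "carry_out", "body": {"targets": [{"dp": [0, 0, 1], "yaw": 0}, {"dp": [0, 0, 2], "yaw": 0}, {"dp": [0, 0, 2], "yaw": 0}]}}

```text
clock: 8.1
eef_pos: [577.5, 45.3, 199.2]
tcp_rot: [-3.142, -0.0, -3.121]
contact_force: [-0.2, 0.1, -2.9]
opening: 0.176
grasp_force: 78.2
```

{"method": "carry_out", "body": {"targets": [{"dp": [0, 0, 0.5], "yaw": 0}, {"dp": [0, 0, 1], "yaw": 0}, {"dp": [0, 0, 1], "yaw": 0}]}}

```text
clock: 8.48
eef_pos: [577.6, 45.3, 198.7]
tcp_rot: [-3.142, 0.0, -3.121]
contact_force: [-2.2, 0.2, 3.8]
opening: 0.177
grasp_force: 79.2
```

The holder is seated on rail 2 with about 6 N. Relieving slightly and sliding along the rail.

{"method": "carry_out", "body": {"targets": [{"dp": [0.4, 0, -0.3], "yaw": 0}, {"dp": [0.4, 3, -0.4], "yaw": 0}, {"dp": [0.5, 10, -0.4], "yaw": 0}, {"dp": [0.5, 18, -0.4], "yaw": 0}, {"dp": [0.6, 26, -0.4], "yaw": 0}, {"dp": [0.6, 34, -0.4], "yaw": 0}, {"dp": [0.7, 42, -0.4], "yaw": 0}, {"dp": [0.7, 50, -0.4], "yaw": 0}, {"dp": [0.8, 57, -0.4], "yaw": 0}, {"dp": [0.8, 62, -0.4], "yaw": 0}, {"dp": [0.8, 65, -0.4], "yaw": 0}, {"dp": [0.8, 65, -0.4], "yaw": 0}]}}

```text
clock: 9.98
eef_pos: [575.4, 110.7, 198.8]
tcp_rot: [3.141, 0.0, -3.121]
contact_force: [0.2, -0.3, 3.3]
opening: 0.174
grasp_force: 79.1
```

{"method": "carry_out", "body": {"targets": [{"dp": [0, 3, 0], "yaw": 0}, {"dp": [0, 7, 0], "yaw": 0}, {"dp": [0, 10, 0], "yaw": 0}, {"dp": [0, 12, 0], "yaw": 0}, {"dp": [0, 14, 0], "yaw": 0}, {"dp": [0, 16, 0], "yaw": 0}, {"dp": [0, 17, 0], "yaw": 0}, {"dp": [0, 17, 0], "yaw": 0}]}}

```text
clock: 10.98
eef_pos: [575.1, 127.4, 198.8]
tcp_rot: [3.142, 0.0, -3.121]
contact_force: [-0.6, -4.1, 4.8]
opening: 0.179
grasp_force: 79.2
```

{"method": "carry_out", "body": {"targets": [{"dp": [0, 1, 0], "yaw": 0}, {"dp": [0, 2, 0], "yaw": 0}, {"dp": [0, 3, 0], "yaw": 0}, {"dp": [0, 4, 0], "yaw": 0}]}}

```text
clock: 11.48
eef_pos: [575.0, 131.3, 198.8]
tcp_rot: [-3.141, 0.0, -3.121]
contact_force: [-0.3, -6.0, 4.8]
opening: 0.178
grasp_force: 79.2
```

{"method": "carry_out", "body": {"targets": [{"dp": [0, 1, 0], "yaw": 0}, {"dp": [0, 2, 0], "yaw": 0}, {"dp": [0, 3, 0], "yaw": 0}, {"dp": [0, 4, 0], "yaw": 0}]}}

```text
clock: 11.98
eef_pos: [574.9, 135.1, 198.8]
tcp_rot: [-3.141, 0.0, -3.121]
contact_force: [0.4, -9.2, 6.7]
opening: 0.173
grasp_force: 79.3
```

Plunger contact was felt at about y 127–131. Continuing in small steps.

{"method": "carry_out", "body": {"targets": [{"dp": [0, 1, 0], "yaw": 0}, {"dp": [0, 2, 0], "yaw": 0}, {"dp": [0, 3, 0], "yaw": 0}, {"dp": [0, 3, 0], "yaw": 0}]}}

```text
clock: 12.48
eef_pos: [574.9, 137.2, 198.8]
tcp_rot: [-3.14, -0.0, -3.121]
contact_force: [0.7, -10.3, 7.1]
opening: 0.172
grasp_force: 79.4
```

{"method": "carry_out", "body": {"targets": [{"dp": [0, 1, 0], "yaw": 0}, {"dp": [0, 2, 0], "yaw": 0}, {"dp": [0, 2, 0], "yaw": 0}]}}

```text
clock: 12.85
eef_pos: [574.8, 139.2, 198.8]
tcp_rot: [-3.14, 0.0, -3.121]
contact_force: [-0.1, -10.7, 5.6]
opening: 0.177
grasp_force: 79.4
```

{"method": "carry_out", "body": {"targets": [{"dp": [0, 1, 0], "yaw": 0}, {"dp": [0, 1, 0], "yaw": 0}]}}

```text
clock: 13.1
eef_pos: [574.8, 140.2, 198.8]
tcp_rot: [-3.14, 0.0, -3.121]
contact_force: [0.7, -9.9, 7.4]
opening: 0.174
grasp_force: 79.4
```

{"method": "carry_out", "body": {"targets": [{"dp": [0, 1, 0], "yaw": 0}, {"dp": [0, 1, 0], "yaw": 0}]}}

```text
clock: 13.35
eef_pos: [574.8, 141.2, 198.8]
tcp_rot: [-3.14, 0.0, -3.121]
contact_force: [0.2, -11.4, 6.0]
opening: 0.177
grasp_force: 79.4
```

{"method": "carry_out", "body": {"targets": [{"dp": [0, 1, -0.1], "yaw": 0}, {"dp": [0, 1, -0.1], "yaw": 0}]}}

```text
clock: 13.6
eef_pos: [574.8, 142.3, 198.8]
tcp_rot: [-3.14, -0.0, -3.121]
contact_force: [1.1, -10.3, 5.5]
opening: 0.171
grasp_force: 79.3
```

{"method": "carry_out", "body": {"targets": [{"dp": [0, 1, -0.1], "yaw": 0}, {"dp": [0, 1, -0.1], "yaw": 0}]}}

```text
clock: 13.85
eef_pos: [574.7, 143.3, 198.8]
tcp_rot: [-3.14, -0.0, -3.121]
contact_force: [1.1, -9.9, 5.0]
opening: 0.179
grasp_force: 79.1
```

{"method": "carry_out", "body": {"targets": [{"dp": [0, 0.8, 0], "yaw": 0}, {"dp": [0, 0.8, 0], "yaw": 0}]}}

```text
clock: 14.1
eef_pos: [574.7, 144.1, 198.8]
tcp_rot: [-3.14, -0.0, -3.121]
contact_force: [0.5, -9.8, 5.0]
opening: 0.172
grasp_force: 79.2
```

{"method": "carry_out", "body": {"targets": [{"dp": [0, 0.6, 0], "yaw": 0}, {"dp": [0, 0.6, 0], "yaw": 0}]}}

```text
clock: 14.35
eef_pos: [574.7, 144.6, 198.8]
tcp_rot: [-3.14, -0.0, -3.121]
contact_force: [-0.1, -9.2, 4.6]
opening: 0.173
grasp_force: 79.2
```

{"method": "carry_out", "body": {"targets": [{"dp": [0, 0.6, 0], "yaw": 0}, {"dp": [0, 0.6, 0], "yaw": 0}]}}

```text
clock: 14.6
eef_pos: [574.7, 145.3, 198.8]
tcp_rot: [-3.14, -0.0, -3.121]
contact_force: [0.7, -8.3, 5.2]
opening: 0.176
grasp_force: 79.2
```

{"method": "carry_out", "body": {"targets": [{"dp": [0, 0.6, 0], "yaw": 0}, {"dp": [0, 0.6, 0], "yaw": 0}]}}

```text
clock: 14.85
eef_pos: [574.6, 145.8, 198.8]
tcp_rot: [-3.14, -0.0, -3.121]
contact_force: [0.6, -8.4, 5.1]
opening: 0.173
grasp_force: 79.2
```

{"method": "carry_out", "body": {"targets": [{"dp": [0, 0.6, 0], "yaw": 0}, {"dp": [0, 0.6, 0], "yaw": 0}]}}

```text
clock: 15.1
eef_pos: [574.6, 146.5, 198.8]
tcp_rot: [-3.14, -0.0, -3.121]
contact_force: [0.5, -9.6, 4.7]
opening: 0.171
grasp_force: 79.2
```

{"method": "carry_out", "body": {"targets": [{"dp": [0, 0.6, 0], "yaw": 0}, {"dp": [0, 0.6, 0], "yaw": 0}]}}

```text
clock: 15.35
eef_pos: [574.6, 147.0, 198.8]
tcp_rot: [-3.14, -0.0, -3.121]
contact_force: [0.7, -10.4, 5.0]
opening: 0.179
grasp_force: 79.2
```

{"method": "carry_out", "body": {"targets": [{"dp": [0, 0.6, 0], "yaw": 0}, {"dp": [0, 0.6, 0], "yaw": 0}]}}

```text
clock: 15.6
eef_pos: [574.6, 147.6, 198.8]
tcp_rot: [-3.14, -0.0, -3.121]
contact_force: [0.9, -9.7, 5.9]
opening: 0.173
grasp_force: 79.2
```

```bash
python3 - <<'E'
from h import *
im=save('wrist','pics/w4.png'); t=save('scene','pics/s4.png')
a=cv2.resize(im[190:290,250:410,::-1],None,fx=4,fy=3,interpolation=cv2.INTER_CUBIC)
b=cv2.resize(t[130:200,290:402,::-1],(640,300),interpolation=cv2.INTER_CUBIC)
cv2.imwrite('pics/z4.png',cv2.vconcat([a,b])[:600])
s=r.sense(); print(s['contact_force'],s['wrist_torque'],s['eef_pos'])
E
```

```text
[ 0.95666019 -9.27053025  5.04317093] [-1.7039718  -0.13276493  0.02177751] [574.59774299 147.62628475 198.80041688]
```

View pics/z4.png

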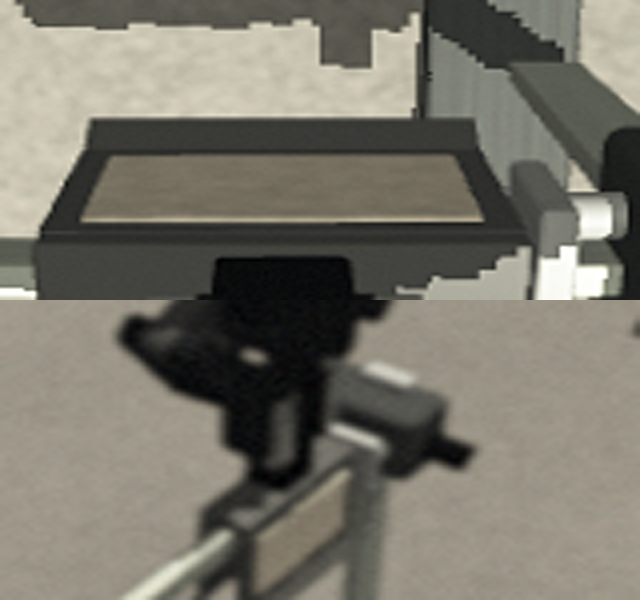

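The holder's end presses the yoke, and about 6 mm of rod still shows between the yoke and the collar, so the plunger is not home yet.

{"method": "carry_out", "body": {"targets": [{"dp": [0, 0.5, 0], "yaw": 0}, {"dp": [0, 1, 0], "yaw": 0}]}}

```text
clock: 15.95
eef_pos: [574.6, 148.6, 198.8]
tcp_rot: [-3.14, -0.0, -3.121]
contact_force: [0.4, -10.2, 5.2]
opening: 0.171
grasp_force: 79.3
```

{"method": "carry_out", "body": {"targets": [{"dp": [0, 0.6, 0], "yaw": 0}, {"dp": [0, 0.6, 0], "yaw": 0}]}}

```text
clock: 16.2
eef_pos: [574.6, 149.2, 198.8]
tcp_rot: [-3.14, -0.0, -3.121]
contact_force: [1.7, -10.7, 5.4]
opening: 0.178
grasp_force: 79.2
```

{"method": "carry_out", "body": {"targets": [{"dp": [0, 0.6, 0], "yaw": 0}, {"dp": [0, 0.6, 0], "yaw": 0}]}}

```text
clock: 16.45
eef_pos: [574.6, 149.8, 198.8]
tcp_rot: [-3.14, -0.0, -3.121]
contact_force: [0.9, -8.9, 4.9]
opening: 0.175
grasp_force: 79.2
```

{"method": "carry_out", "body": {"targets": [{"dp": [0, 0.6, 0], "yaw": 0}, {"dp": [0, 0.6, 0], "yaw": 0}]}}

```text
clock: 16.7
eef_pos: [574.6, 150.3, 198.9]
tcp_rot: [-3.139, -0.0, -3.121]
contact_force: [0.8, -11.0, 5.5]
opening: 0.174
grasp_force: 79.2
```

{"method": "carry_out", "body": {"targets": [{"dp": [0, 0.6, 0], "yaw": 0}, {"dp": [0, 0.6, 0], "yaw": 0}]}}

```text
clock: 16.95
eef_pos: [574.6, 150.4, 198.9]
tcp_rot: [-3.139, -0.0, -3.12]
contact_force: [1.1, -13.2, 6.1]
opening: 0.171
grasp_force: 79.4
```

{"method": "carry_out", "body": {"targets": [{"dp": [0, 0.5, 0], "yaw": 0}, {"dp": [0, 0.5, 0], "yaw": 0}]}}

```text
clock: 17.2
eef_pos: [574.6, 150.5, 198.9]
tcp_rot: [-3.138, -0.0, -3.12]
contact_force: [1.4, -15.0, 7.2]
opening: 0.175
grasp_force: 79.5
```

The hard stop is reached, since y stalls at 150.4. A little more push, then hold.

{"method": "carry_out", "body": {"targets": [{"dp": [0, 0.5, 0], "yaw": 0}, {"dp": [0, 0.5, 0], "yaw": 0}, {"dp": [0, 0.5, 0], "yaw": 0}, {"dp": [0, 0.5, 0], "yaw": 0}, {"dp": [0, 0.5, 0], "yaw": 0}, {"dp": [0, 0.5, 0], "yaw": 0}, {"dp": [0, 0.5, 0], "yaw": 0}, {"dp": [0, 0.5, 0], "yaw": 0}]}}

```text
clock: 18.2
eef_pos: [574.6, 150.6, 198.9]
tcp_rot: [-3.137, -0.0, -3.12]
contact_force: [1.4, -16.8, 6.8]
opening: 0.172
grasp_force: 79.6
```

Pressed at ~17 N for a second. Relax, then open.

{"method": "carry_out", "body": {"targets": [{"dp": [0, -2, -0.1], "yaw": 0}, {"dp": [0, -3.5, -0.2], "yaw": 0}, {"dp": [0, -3.5, -0.2], "yaw": 0}]}}

```text
clock: 18.58
eef_pos: [574.5, 150.0, 198.8]
tcp_rot: [3.141, -0.0, -3.121]
contact_force: [1.4, -1.6, -0.2]
opening: 0.174
grasp_force: 78.9
```

{"method": "carry_out", "body": {"targets": [{"dp": [0, 0, 0], "yaw": 0}, {"dp": [0, 0, 0], "yaw": 0}, {"dp": [0, 0, 0], "yaw": 0}, {"dp": [0, 0, 0], "yaw": 0}, {"dp": [0, 0, 0], "yaw": 0}], "fingers": 0.1}}

```text
clock: 19.2
eef_pos: [574.6, 149.6, 199.1]
tcp_rot: [3.142, 0.0, -3.121]
contact_force: [-0.2, -0.6, 0.2]
opening: 0.548
grasp_force: 0.0
```

Released cleanly. Retreat straight up and look.

{"method": "carry_out", "body": {"targets": [{"dp": [0, 0, -10], "yaw": 0}, {"dp": [0, 0, -25], "yaw": 0}, {"dp": [0, 0, -50], "yaw": 0}, {"dp": [0, 0, -75], "yaw": 0}, {"dp": [0, 0, -100], "yaw": 0}, {"dp": [0, 0, -120], "yaw": 0}, {"dp": [0, 0, -120], "yaw": 0}]}}

```text
clock: 20.08
eef_pos: [575.6, 149.8, 321.8]
tcp_rot: [3.141, 0.004, -3.121]
contact_force: [-0.1, -0.0, 0.0]
opening: 0.549
grasp_force: 0.0
```

```bash
python3 - <<'E'
from h import *
a=r.grab_frame('wrist'); b=r.grab_frame('scene')
a=cv2.resize(a[180:300,240:440,::-1],(700,300)); b=cv2.resize(b[130:300,200:400,::-1],(700,300))
cv2.imwrite('pics/z5.png',cv2.vconcat([a,b])); s=r.sense(); print(s['clock'],s['contact_force'],s['eef_pos'])
E
```

```text
20.175 [ 1.2271107   0.14857458 -0.86738664] [574.47123006 149.50427284 319.1652954 ]
```

View pics/z5.png

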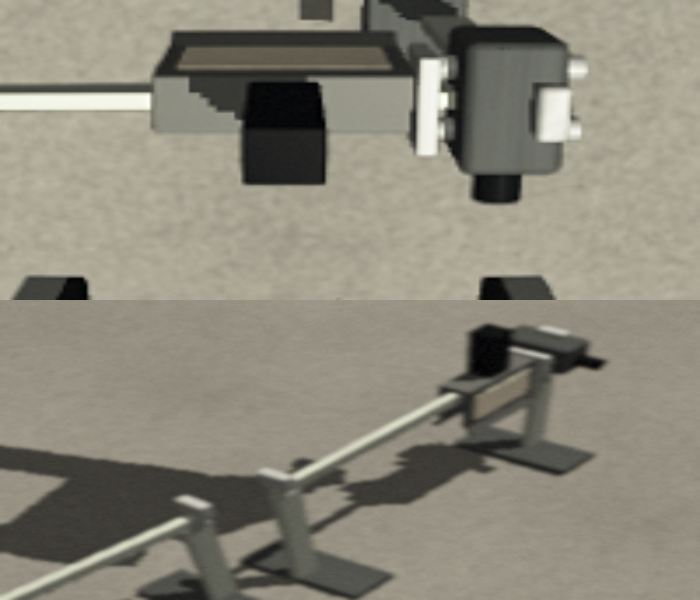

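The holder hangs on rail 2 against the yoke. The rod ends stick out behind the collar and the hard stop was felt, so I hand in.

```bash
python3 -c "
from rig import r
print(r.sign_off())"
```

```text
the job is handed in; nothing more can be done
None
```

The tall-post holder hangs on the second rail with the plunger pushed to its hard stop; I pressed there for about a second at roughly 17 N (wrist reading), let go, and handed the job in at about 20 s.

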